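# Set the aperture lever of a microscope lamp base to the green mark and light the lamp

### The job

With the fingertips, push the orange lever of the lamp base's aperture ring around its arc until the white pointer stands on the green mark of the scale, then press the red lamp button fully down and let it spring back. Only push and press: do not grip the lever, do not lift, tip or shift the lamp base, and leave everything else where it stands. Finish clear of everything.

Things in the scene. Friction and masses are not known exactly. Their poses are not given: they have to be found in the camera images.
- lamp_base: White flat lamp base, 210 (x) by 300 (y) by 45 mm high, about 3 kg, loose on rubber feet (slides above some 15 N). Origin: centre of its underside; z up, -x side roughly faces the robot. On its deck: black scale disc (radius 98, 3 mm thick, centre x 0, y 45 mm) with the aperture ring; lamp button (x -55, y -105); behind that a loose steel objective (about x 55, y -110).
- ring_axis (a point): Point on the ring's vertical turning axis, at deck height (45 mm above the table). Axes as the ring's, turning with it: its -x axis points along the lever.
- ring (a joint): Angle of the grey aperture ring and its lever, rad, range -1.25 to 1.25; 0: lever along the base's -x; grows anticlockwise seen from above. Ring radius 62 mm, its top 19 mm above the deck. Light friction (about 1.1 N at the pin); it stays where it is left, no spring. It always starts clockwise of the green mark.
- lever_top (a point): Centre of the top face of the lever's upright orange pin: diameter 14 mm, 75 mm from the ring's axis, top 47 mm above the deck, 92 mm above the table. Its upper 30 mm stand free; below is the flat steel lever arm (12 mm wide, out to 83 mm from the axis) with a white pointer tip reaching 89 mm. -x axis outwards along the lever.
- mark (a joint): Angle of the green mark on the scale, same zero and direction as ring (equal values: pointer on the middle of the mark). It stays put during the task.
- mark_tab (a point): Middle of the green mark on the scale disc, a flat patch 13 mm long radially (84 to 97 mm from the axis) and 12 mm wide along the arc (0.13 rad), level with the scale, 90.5 mm from the axis. -x axis outwards. The pointer passes over it; nothing to bump into.
- lamp_button (a joint): Travel of the red lamp button, m: 0 up, 0.006 fully down; spring, about 5 N when fully down.
- lamp_button_top (a point): Centre of the top of the red lamp button (diameter 28 mm), pressed straight down.
- objective: Loose steel microscope objective, diameter 26, 46 mm high, standing on the deck; origin at the centre of its underside. Leave alone.
- dropper: Loose white dropper bottle with blue cap, diameter 28, 85 mm high, on the table beside the -y end of the lamp base; origin centre of underside. Leave alone.
- oil_jar: Loose amber jar with black cap, diameter 44, 50 mm high, on the table behind the lamp base; origin centre of underside. Leave alone.
- slide_tray: Loose aluminium tray of glass slides, 190 by 300 by 14 mm, origin centre of underside. Leave alone.
- tissue_roll: Loose white tissue roll standing upright, diameter 104, 110 mm high; origin centre of underside. Leave alone.
- pen_pot: Loose wooden pen pot, diameter 76, 95 mm high with pens up to 150 mm; origin centre of underside. Leave alone.
- slide_box: Loose blue slide box, 100 by 170 by 35 mm; origin centre of underside. Leave alone.

How it is judged:
By the outcome, as a careful person would: the job done as asked, in the order asked, and still so for the second after the job is handed in, with the robot touching nothing.
It also fails if it takes over 48 s, if anything falls off the work surface, if the arm or the gripper's body presses on something with over 40 N, if the wrist force passes 120 N, or if a joint passes its speed limit or range.

### The arm

A 6-joint arm with a two-finger parallel gripper is mounted at the origin on the work surface. World frame = base frame: x ahead of the robot, y to its left, z up, the work surface at z = 0. Lengths are in m, angles in degrees, forces in N, time in s.
With the tool pointing down it reaches from about 0.3 to 0.75 m from the base axis. Payload 8.5 kg.
Tool frame: the origin (TCP) lies at the very end of the fingers, on their centre line; the grasp point (between the pads) lies 19 mm behind it; z points along the fingers, y is the direction in which the jaws open and shut (so a half turn about z gives the same grasp; the last joint's range is limited). The gripper opens to 85 mm and grips with 20 to 120 N. Pads are 22 mm wide; open, the fingers measure 114 mm over their backs; the gripper's body (76 mm by 85 mm) begins 54 mm behind the grasp point. The pads swing forward as they close: fully open they stand 13 mm farther back than shut.
Start: joints at [63.237, 21.807, 74.336, -0, 83.858, -12.336], TCP at [0.137, 0.533, 0.202] pointing down, gripper open.
Joint ranges: [-178.18, 178.18], [-50.72, 133.34], [12.68, 142.11], [-81.47, 261.47], [9.98, 163.14], [-165.26, 165.26]. Speed limits (degrees/s): [136.94, 136.94, 180, 180, 180, 180].

### API

Orientations are given as a 3x3 rotation matrix whose columns are the frame's x, y, z axes.
In Python, from rig import status, vision, env gives the robot as it stands.
- The arm moves only by the tool send_rows, never from a script. Its argument "targets" is a list of rows, each a list of 7 numbers: the shift along the tool's x, y, z in units of 50 mm (1.0 is 50 mm), then the turn, a rotation vector about the tool's x, y, z in units of 8 degrees (1.0 is 8 degrees), then the finger opening in mm, from 0 to 85.4. A call has 1 to 5 rows; each row is the pose to reach, as a shift and turn from the pose commanded when the call began, along the tool's axes at that moment; what a row does not reach only later rows make up. A row lasts 1/8 s, in which the tool goes at most 62.5 mm and 10.7 degrees, less where a joint would pass 70% of its speed; a pose out of reach is approached as far as the arm can. A call with a gripper value outside its range is refused whole. The fingers move at their own pace and stop on an object; "grip_force" is the grip in N (left out, the last holds). Time passes only in rows, so rows that repeat a pose let the fingers close. It gives the time, the measured TCP pose, the force and the opening at its end, in the units of the state.
- status.observe(): the state, without advancing time (a new reading comes with each control period).
- vision.get_image(name): name is "scene" or "top" or "wrist"; returns (picture, depth): 420x560x3 uint8, red, green, blue; 420x560 float32, m along the optical axis (not along the pixel's ray), 0 where there is no reading.
- vision.camera_model(name): a dict with "camera_matrix" (3x3 intrinsics, pixels), "dist" ([k1, k2, p1, p2, k3] as OpenCV has them; the pictures are not rectified), "view" (4x4, takes a point from world to camera coordinates); the wrist camera has in their place "T_tool_cam" (4x4, takes a point from camera to tool coordinates, whose origin is the TCP and whose axes are the flange's). Camera axes: x right, y down, z forward; pixel columns grow to the right and rows downward; lengths in m; the calibration is good to about 2 mm. A picture is of the moment at which its call begins: read the wrist's pose just before it. camera_model takes no time and is no camera call.
- env.close_job(): hands the job in, once; it reports no verdict.
Trained networks look in the newest picture that a camera, given by its name, has taken for a name from the list of things; names that differ only in an ending like _2 or _b are one class to them, and where a whole thing is asked for, a point or a joint stands for the part that bears it (a point fixed in the world has none). Each returns a list of dicts, best first, with "p" (0 to 1); they miss things now and then, are a little off and sometimes report something else, mostly with a low value. They report only what shows in the picture. A call takes as long as a camera call.
- vision.masks_of(camera, label): "pixels" (420x560 bool, what is visible of it) and "extent" ([left, top, right, bottom] in pixels, round what is visible of it).
The state is a dict: "time_s": time; "q": joint angles; "qvel": joint speeds; "joint_efforts": joint torques, N m; "position": TCP position; "tool_rot": TCP orientation; "ft_force": force on the tool from outside, world axes, zero at the start; "wrist_torque": the same for the moment, N m; "grip_width": finger opening in m.
Only numpy, scipy, OpenCV 4.12 (cv2) and the standard library are available. Lean on these libraries where they do the work, as an engineer would, in place of code of your own. Each camera call takes 0.05 s, during which the arm holds its last target.

## Working session

There is one attempt and no reset: what is moved stays moved. The work goes in short steps, Python scripts to look and compute and a tool call to move; the robot and the scene stay as the last step left them, time stands still between calls to the robot, and variables do not carry over. Pictures are saved under pics/ and viewed, and the job is handed in when it is done.

Besides the shell and the picture viewer there is one more tool, called after "Emit:" by a JSON object that holds its "method" and its "body". send_rows: Moves the arm, as the interface text tells. Its arguments: {"type":"object","properties":{"targets":{"type":"array","items":{"type":"array","items":{"type":"number"}}},"grip_force":{"type":"number"}},"required":["targets"]}

```bash
ls; mkdir -p pics; cat > h.py <<'E'
import numpy as np, cv2
from rig import status, vision, env
def save(n,img): cv2.imwrite(f'pics/{n}.png',cv2.cvtColor(img,cv2.COLOR_RGB2BGR))
def cam(name,st=None):
    m=vision.camera_model(name); K=np.array(m['camera_matrix']);d=np.array(m['dist'])
    if 'view' in m: T=np.linalg.inv(np.array(m['view']))
    else:
        W=np.eye(4);W[:3,:3]=st['tool_rot'];W[:3,3]=st['position'];T=W@np.array(m['T_tool_cam'])
    return K,d,T
def ray(c,uv):
    K,d,T=c
    p=cv2.undistortPoints(np.array(uv,float).reshape(-1,1,2),K,d).reshape(-1,2)
    r=np.c_[p,np.ones(len(p))]@T[:3,:3].T
    return T[:3,3],r
def onz(c,uv,z):
    o,r=ray(c,uv); return o+r*((z-o[2])/r[:,2])[:,None]
def pts(c,mask,depth):
    v,u=np.nonzero(mask&(depth>0)); o,r=ray(c,np.c_[u,v]); return o+r*depth[v,u][:,None]
def proj(c,P):
    K,d,T=c; V=np.linalg.inv(T)
    return cv2.projectPoints(np.array(P,float).reshape(-1,3),cv2.Rodrigues(V[:3,:3])[0],V[:3,3],K,d)[0].reshape(-1,2)
E
python3 - <<'E'
from h import *
s=status.observe(); print(s)
for n in('scene','top','wrist'):
    im,d=vision.get_image(n); save(n+'0',im); np.savez(f'pics/{n}0.npz',im=im,d=d)
    print(n,vision.camera_model(n))
E
```

```text
pics
{'time_s': 0.0, 'q': array([ 6.32360016e+01,  2.18399595e+01,  7.43858169e+01, -1.74567315e-03,
        8.38578186e+01, -1.23363103e+01]), 'qvel': array([-0.02242497, -0.04075244, -0.00249425, -0.01820814,  0.04031438,
       -0.11006922]), 'joint_efforts': array([-2.62879485e-04, -4.48466635e+01, -2.31276798e+01, -2.15738851e-04,
        4.80729126e-03, -1.85378326e-05]), 'position': array([0.13689382, 0.53233557, 0.20101521]), 'tool_rot': array([[-9.68463598e-01,  2.49154294e-01, -6.29967134e-04],
       [ 2.49154931e-01,  9.68462745e-01, -1.31634263e-03],
       [ 2.82127281e-04, -1.43178934e-03, -9.99998935e-01]]), 'ft_force': array([ 0.38629755, -0.64376884,  0.0561457 ]), 'wrist_torque': array([ 0.01986545, -0.04636026,  0.02945445]), 'grip_width': 0.08531311679062602}
scene {'camera_matrix': array([[501.89643682,   0.        , 278.92228   ],
       [  0.        , 501.89643682, 206.02986923],
       [  0.        ,   0.        ,   1.        ]]), 'dist': array([-0.162742,  0.      ,  0.      ,  0.      ,  0.      ]), 'view': array([[-0.43195183,  0.90186663,  0.00736137,  0.
[... 625 characters left out ...]
68327,  1.36061978],
       [ 0.        ,  0.        ,  0.        ,  1.        ]])}
wrist {'camera_matrix': array([[334.61255421,   0.        , 282.57697996],
       [  0.        , 334.61255421, 210.45714953],
       [  0.        ,   0.        ,   1.        ]]), 'dist': array([-0.06731067,  0.        ,  0.        ,  0.        ,  0.        ]), 'T_tool_cam': array([[-1.15750350e-03, -9.47359846e-01, -3.20168678e-01,
         8.23608655e-02],
       [ 9.99998931e-01, -8.10666012e-04, -1.21657695e-03,
         3.93713058e-04],
       [ 8.92986286e-04, -3.20169744e-01,  9.47359772e-01,
        -1.72856879e-01],
       [ 0.00000000e+00,  0.00000000e+00,  0.00000000e+00,
         1.00000000e+00]])}
```

View pics/top0.png

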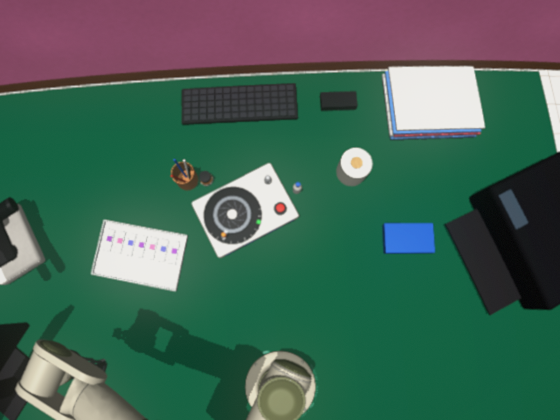

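View pics/scene0.png

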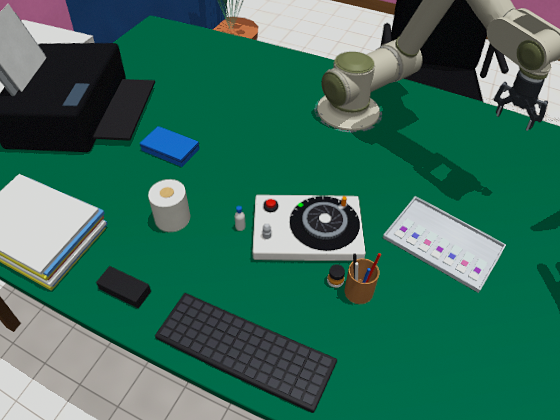

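View pics/wrist0.png

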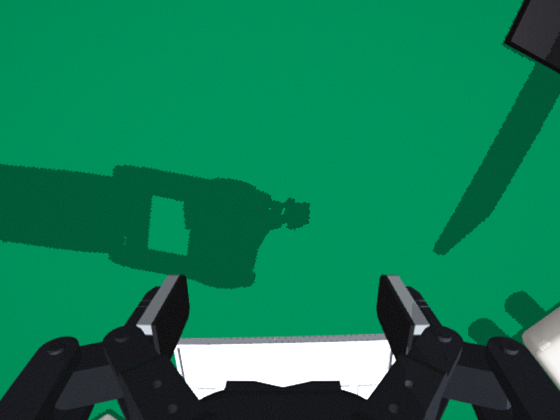

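The top picture shows the base at about (245,210), the ring centre at (232,213), the orange lever at (223,235), the green mark at (258,221) and the red button at (280,208). Next I'll measure these.

```bash
cat > m.py <<'E'
from h import *
for n in('top','scene'):
    for lab in('lamp_base','ring','lever_top','mark_tab','lamp_button','dropper','objective'):
        r=vision.masks_of(n,lab)
        for k in r[:2]:
            m=k['pixels']; v,u=np.nonzero(m); print(n,lab,round(k['p'],2),np.round(k['extent']),len(u),(u.mean().round(1),v.mean().round(1)))
            if k is r[0]: np.save(f'pics/m_{n}_{lab}.npy',m)
E
python3 m.py
python3 - <<'E'
import numpy as np,cv2
for n,(a,b,c,d) in {'top':(180,150,310,270),'scene':(230,180,380,280)}.items():
    im=np.load(f'pics/{n}0.npz')['im'][b:d,a:c]
    cv2.imwrite(f'pics/crop_{n}.png',cv2.resize(im[...,::-1],None,fx=5.3,fy=5,interpolation=cv2.INTER_CUBIC)[:600,:800])
E
```

```text
top lamp_base 0.61 [192. 165. 299. 259.] 5389 (np.float64(244.3), np.float64(210.4))
top lamp_base 0.16 [275. 207. 284. 212.] 58 (np.float64(279.5), np.float64(207.9))
top ring 0.72 [215. 195. 251. 240.] 1124 (np.float64(231.7), np.float64(214.9))
top lever_top 0.87 [216. 198. 251. 238.] 1075 (np.float64(231.7), np.float64(215.6))
top lamp_button 0.43 [214. 197. 250. 237.] 1092 (np.float64(231.7), np.float64(214.9))
top dropper 0.38 [291. 181. 301. 194.] 88 (np.float64(296.3), np.float64(188.2))
top objective 0.43 [266. 176. 270. 185.] 34 (np.float64(267.0), np.float64(179.7))
scene lamp_base 0.85 [252. 196. 364. 262.] 6826 (np.float64(307.7), np.float64(227.8))
scene ring 0.65 [301. 193. 346. 237.] 1344 (np.float64(324.5), np.float64(219.7))
scene lever_top 0.86 [302. 196. 350. 238.] 1413 (np.float64(325.1), np.float64(219.3))
scene lever_top 0.2 [384. 198. 505. 289.] 5771 (np.float64(445.2), np.float64(242.8))
scene lamp_button 0.64 [267. 196. 274. 209.] 72 (np.float64(269.9), np.float64(203.4))
scene lamp_button 0.35 [264. 221. 270. 240.] 98 (np.float64(266.3), np.float64(232.1))
scene dropper 0.47 [234. 206. 245. 232.] 174 (np.float64(238.7), np.float64(219.0))
```

View pics/crop_top.png

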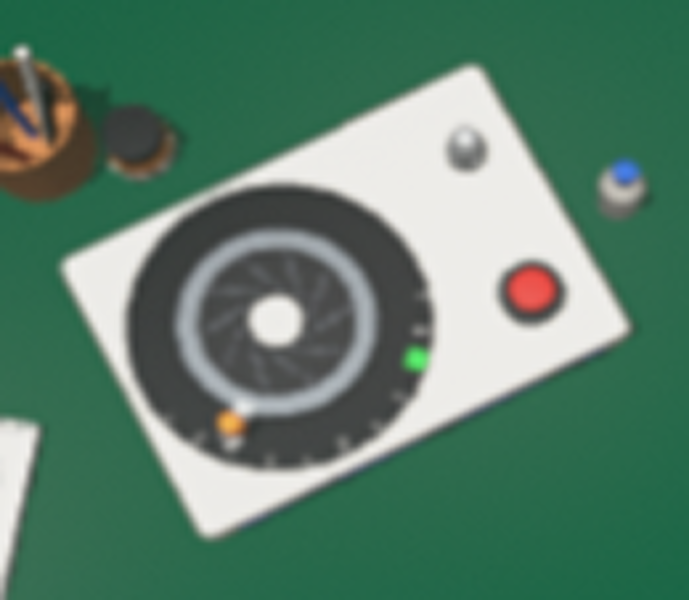

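View pics/crop_scene.png

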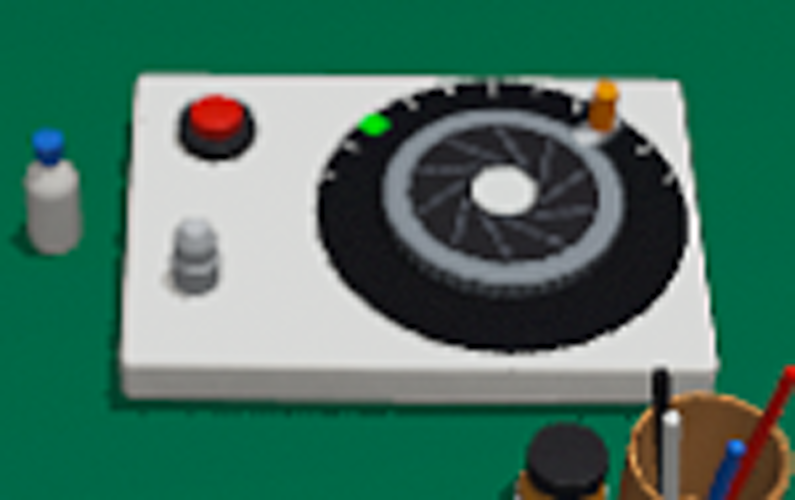

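```bash
cat > m2.py <<'E'
from h import *
from scipy import ndimage as nd
from scipy.optimize import least_squares
def blob(m,near=None):
    l,n=nd.label(m); 
    if n==0: return None
    c=[(np.sum(l==i),i) for i in range(1,n+1)]; return l==max(c)[1]
for n in('top','scene'):
    z=np.load(f'pics/{n}0.npz'); im=z['im'];d=z['d']; c=cam(n)
    hsv=cv2.cvtColor(im,cv2.COLOR_RGB2HSV); lim=np.zeros(im.shape[:2],bool)
    a={'top':(185,155,305,265),'scene':(245,185,372,270)}[n]; lim[a[1]:a[3],a[0]:a[2]]=1
    H,S,V=[hsv[...,i].astype(int) for i in range(3)]
    col={'green':lim&(abs(H-60)<12)&(S>130)&(V>170),'red':lim&((H<6)|(H>174))&(S>130)&(V>120),'orange':lim&(H>10)&(H<22)&(S>140)&(V>150)}
    white=lim&(S<40)&(V>190)
    wb=blob(white)
    # disc: dark inside
    dark=blob(lim&(V<110)&(S<90))
    disc=nd.binary_fill_holes(dark)
    cnt=max(cv2.findContours(disc.astype(np.uint8),0,1)[0],key=len).reshape(-1,2)
    P=onz(c,cnt,0.048)[:,:2]
    f=least_squares(lambda q:np.hypot(*(P-q[:2]).T)-q[2],[*P.mean(0),.098],loss='soft_l1',f_scale=.002)
    print(n,'disc',f.x.round(4),np.abs(f.fun).mean())
    cnt=max(cv2.findContours(wb.astype(np.uint8),0,1)[0],key=len).reshape(-1,2)
    Q=onz(c,cnt,0.045)[:,:2]
    r=cv2.minAreaRect((Q*1000).astype(np.float32)); print(' rect',r,cv2.boxPoints(r).round())
    for k,zz in (('green',.048),('red',None),('orange',None)):
        m=blob(col[k])
        if m is None: print(k,None);continue
        v,u=np.nonzero(m); 
        X=pts(c,m,d); print(' ',k,m.sum(),(u.mean().round(1),v.mean().round(1)),'depth mean',X.mean(0).round(4),'zmax',X[:,2].max().round(4), 'onz',onz(c,[[u.mean(),v.mean()]],zz).round(4) if zz else '')
E
python3 m2.py
```

```text
top disc [0.5665 0.1304 0.0928] 0.0015697556433675263
 rect ((583.7662963867188, 88.6280517578125), (207.4057159423828, 296.6153869628906), 25.10154914855957) [[427. 179.]
 [553. -90.]
 [741.  -2.]
 [615. 267.]]
  green 11 (np.float64(258.1), np.float64(221.4)) depth mean [0.5383 0.0444 0.0514] zmax 0.0565 onz [[0.5389 0.0445 0.048 ]]
  red 60 (np.float64(280.0), np.float64(207.5)) depth mean [ 0.5784 -0.0297  0.0665] zmax 0.0748 onz 
  orange 15 (np.float64(186.8), np.float64(179.9)) depth mean [0.6982 0.2851 0.0276] zmax 0.0976 onz 
scene disc [0.5689 0.1326 0.0898] 0.010846625318944734
 rect ((586.608642578125, 90.38631439208984), (207.12200927734375, 296.2378845214844), 25.224023818969727) [[430. 180.]
 [556. -88.]
 [743.   1.]
 [617. 269.]]
  green 14 (np.float64(300.0), np.float64(204.3)) depth mean [0.5369 0.0448 0.0495] zmax 0.0527 onz [[0.5356 0.044  0.048 ]]
  red 57 (np.float64(270.3), np.float64(202.2)) depth mean [ 0.579  -0.0286  0.0647] zmax 0.0729 onz 
  orange 11 (np.float64(343.9), np.float64(197.6)) depth mean [0.4841 0.1547 0.0784] zmax 0.0944 onz
```

```bash
cat >> h.py <<'E'
def yaw(s): return np.degrees(np.arctan2(s['tool_rot'][1,0],s['tool_rot'][0,0]))
def rows(targets,s=None,base=None):
    """targets: list of (x,y,z,yaw deg unwrapped relative to the current yaw)"""
    if base is None:
        s=s or status.observe(); base=(*s['position'],yaw(s))
    y0=np.radians(base[3]); X=np.array([np.cos(y0),np.sin(y0),0]);Y=np.array([np.sin(y0),-np.cos(y0),0])
    for t in targets:
        d=np.array(t[:3])-base[:3]
        print([round(float(v),2) for v in (d@X/.05,d@Y/.05,-d[2]/.05)],0,0,round(-(t[3]-base[3])/8,2))
E
python3 - <<'E'
from h import *
s=status.observe(); p=s['position'];y=yaw(s)
T=np.array([.503,.184,.2,-16.6]); a=np.array([*p,y]); n=18
P=[a+(T-a)*k/n for k in range(n+1)]
for k in range(0,n,5):
    rows(P[k+1:k+6],base=tuple(P[k])); print()
E
```

```text
[-0.49, -0.27, 0.0] 0 0 1.27
[-0.98, -0.55, 0.0] 0 0 2.53
[-1.47, -0.82, 0.01] 0 0 3.8
[-1.96, -1.1, 0.01] 0 0 5.06
[-2.45, -1.37, 0.01] 0 0 6.33

[-0.52, 0.21, 0.0] 0 0 1.27
[-1.05, 0.41, 0.0] 0 0 2.53
[-1.57, 0.62, 0.01] 0 0 3.8
[-2.09, 0.82, 0.01] 0 0 5.06
[-2.61, 1.03, 0.01] 0 0 6.33

[-0.17, 0.53, 0.0] 0 0 1.27
[-0.35, 1.07, 0.0] 0 0 2.53
[-0.52, 1.6, 0.01] 0 0 3.8
[-0.69, 2.14, 0.01] 0 0 5.06
[-0.87, 2.67, 0.01] 0 0 6.33

[0.3, 0.47, 0.0] 0 0 1.27
[0.61, 0.95, 0.0] 0 0 2.53
[0.91, 1.42, 0.01] 0 0 3.8
```

Emit:
{"method": "send_rows", "body": {"targets": [[-0.5,-0.27,0,0,0,1.27,0],[-1.0,-0.55,0,0,0,2.53,0],[-1.5,-0.82,0,0,0,3.8,0],[-2.0,-1.1,0,0,0,5.06,0],[-2.45,-1.37,0,0,0,6.33,0]]}}

```text
time_s: 1.48
position: [0.2393, 0.4351, 0.2017]
tool_rot: [[-0.416, 0.909, 0.0], [0.909, 0.416, 0.0], [0.0, 0.0, -1.0]]
ft_force: [0.3, 0.0, -0.4]
grip_width: 0.0
```

Emit:
{"method": "send_rows", "body": {"targets": [[-0.52,0.21,0,0,0,1.27,0],[-1.05,0.41,0,0,0,2.53,0],[-1.57,0.62,0,0,0,3.8,0],[-2.09,0.82,0,0,0,5.06,0],[-2.61,1.03,0,0,0,6.33,0]]}}

```text
time_s: 2.1
position: [0.3409, 0.3385, 0.2017]
tool_rot: [[0.439, 0.898, 0.0], [0.898, -0.439, 0.0], [0.0, 0.0, -1.0]]
ft_force: [0.6, 1.2, 0.5]
grip_width: -0.0002
```

Emit:
{"method": "send_rows", "body": {"targets": [[-0.17,0.53,0,0,0,1.27,0],[-0.35,1.07,0,0,0,2.53,0],[-0.52,1.6,0,0,0,3.8,0],[-0.69,2.14,0,0,0,5.06,0],[-0.87,2.67,0,0,0,6.33,0]]}}

```text
time_s: 2.72
position: [0.4424, 0.2413, 0.2017]
tool_rot: [[0.973, 0.23, 0.0], [0.23, -0.973, 0.0], [0.0, -0.0, -1.0]]
ft_force: [0.5, 0.5, 1.3]
grip_width: -0.0
```

Emit:
{"method": "send_rows", "body": {"targets": [[0.3,0.47,0,0,0,1.27,0],[0.61,0.95,0,0,0,2.53,0],[0.91,1.42,0,0,0,3.8,0],[0.91,1.42,0,0,0,3.8,0]]}}

```text
time_s: 3.22
position: [0.5036, 0.1828, 0.2013]
tool_rot: [[0.957, -0.29, -0.0], [-0.29, -0.957, -0.0], [-0.0, 0.0, -1.0]]
ft_force: [0.2, 0.1, -0.7]
grip_width: 0.0001
```

```bash
python3 - <<'E'
from h import *
s=status.observe(); im,d=vision.get_image('wrist'); save('w1',im); np.savez('pics/w1.npz',im=im,d=d,p=s['position'],R=s['tool_rot'])
print(s['time_s'],s['position'],yaw(s),s['q'],s['ft_force'],s['grip_width'])
for lab in('ring','lever_top','mark_tab','lamp_button'):
    for k in vision.masks_of('wrist',lab)[:2]: print(lab,k['p'],k['extent'])
E
```

```text
3.225 [0.50359186 0.18277836 0.20130629] -16.862712136779898 [ 7.28109627e+00  2.03907801e+01  7.66184333e+01 -3.90022195e-03
  8.30008551e+01  1.14144283e+02] [ 0.22247075  0.12663464 -0.72661677] 0.00011648389009820348
ring 0.97 [248.3, 35.9, 386.6, 209.9]
ring 0.2 [407.6, 107.0, 421.0, 119.0]
lever_top 0.56 [247.5, 37.0, 388.8, 207.3]
mark_tab 0.77 [405.2, 103.4, 423.5, 118.9]
lamp_button 0.55 [470.5, 28.9, 504.9, 59.9]
```

View pics/w1.png

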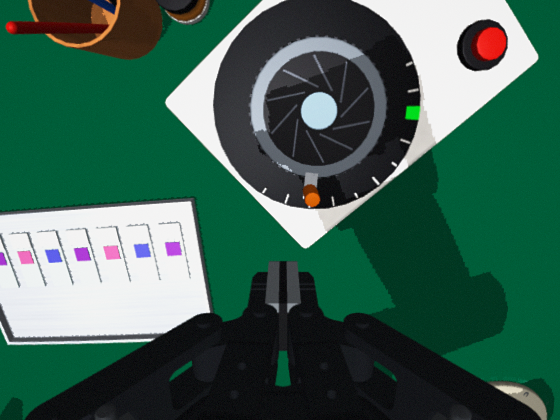

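```bash
cat > m3.py <<'E'
from h import *
import sys
from scipy import ndimage as nd
from scipy.optimize import least_squares
def meas(f,verbose=1):
    z=np.load(f'pics/{f}.npz'); im=z['im'];d=z['d']; c=cam('wrist',dict(tool_rot=z['R'],position=z['p']))
    hsv=cv2.cvtColor(im,cv2.COLOR_RGB2HSV);H,S,V=[hsv[...,i].astype(int) for i in range(3)]
    out={}
    for k,m in {'green':(abs(H-60)<8)&(S>180)&(V>190),'red':((H<5)|(H>175))&(S>130)&(V>150),'orange':(H>8)&(H<22)&(S>180)&(V>90)}.items():
        l,n=nd.label(m)
        for i in range(1,n+1):
            b=l==i
            if b.sum()<25: continue
            v,u=np.nonzero(b); X=pts(c,b,d); 
            if np.hypot(*(np.median(X[:,:2],axis=0)-[.567,.13]))>.2 : continue
            if k=='orange':
                top=X[:,2]>.086; 
                print(k,b.sum(),(u.mean().round(1),v.mean().round(1)),'topface',X[top].mean(0).round(4) if top.any() else None,top.sum())
            print(k,b.sum(),(u.mean().round(1),v.mean().round(1)),'pts',X.mean(0).round(4),np.percentile(X[:,2],[5,50,95]).round(4),'z48:',onz(c,[[u.mean(),v.mean()]],.048).round(4)[0])
    return c,im,d
if __name__=='__main__':
    c,im,d=meas(sys.argv[1])
    z=np.load(f'pics/{sys.argv[1]}.npz')
    ang=lambda P:((np.degrees(np.arctan2(P[1]-.1303,P[0]-.566))-205.1+180)%360-180)
    # fingers in tool frame
    m=np.zeros(d.shape,bool);m[240:400,180:390]=1
    X=pts(c,m,d); L=(X-z['p'])@z['R']; 
    for zz in range(-5,-60,-5):
        q=L[(abs(L[:,2]*1000-zz)<2.5)]; 
        if len(q): print(zz,len(q),'y',(q[:,1].min()*1000).round(1),(q[:,1].max()*1000).round(1),'x',(q[:,0].min()*1000).round(1),(q[:,0].max()*1000).round(1))
    # hub centre (pale), disc fit
    for nm,P in (('axis',[.566,.1303,.048]),('btn',[.5797,-.0289,.066])): print(nm,proj(c,[P]).round(1))
E
python3 m3.py w1
```

```text
green 151 (np.float64(412.5), np.float64(112.4)) pts [0.5357 0.0453 0.0509] [0.0497 0.0509 0.0523] z48: [0.5352 0.0443 0.048 ]
red 737 (np.float64(491.0), np.float64(43.1)) pts [ 0.5768 -0.0273  0.0675] [0.0662 0.0676 0.0688] z48: [ 0.5764 -0.0391  0.048 ]
orange 130 (np.float64(188.1), np.float64(13.0)) topface None 0
orange 130 (np.float64(188.1), np.float64(13.0)) pts [0.684  0.2216 0.0232] [0.0212 0.0231 0.0253] z48: [0.6768 0.2172 0.048 ]
orange 277 (np.float64(311.1), np.float64(195.6)) topface [0.4945 0.1589 0.0919] 196
orange 277 (np.float64(311.1), np.float64(195.6)) pts [0.4959 0.1588 0.0874] [0.0703 0.0916 0.0935] z48: [0.4839 0.1587 0.048 ]
-35 122 y -12.1 11.3 x 6.2 11.7
-40 314 y -14.0 13.2 x 5.9 11.8
-45 363 y -14.1 13.3 x 5.9 11.7
-50 383 y -14.0 13.2 x 6.0 11.8
-55 449 y -14.0 13.1 x 5.8 11.8
axis [[316.9 106.6]]
btn [[491.3  39.4]]
```

```bash
python3 - <<'E'
from h import *
z=np.load('pics/w1.npz');d=z['d'];im=z['im'];c=cam('wrist',dict(tool_rot=z['R'],position=z['p']))
for col in (268,276,292,300):
  for r in range(225,300,5):
    m=np.zeros(d.shape,bool);m[r,col]=1
    X=pts(c,m,d); L=((X-z['p'])@z['R']*1000).round(1); print(col,r,d[r,col].round(4),im[r,col],L)
E
```

```text
268 225 0.3997 [ 0 96 58] [[-61.9 -17.6 200.3]]
268 230 0.4021 [ 0 91 56] [[-68.5 -17.8 200.6]]
268 235 0.4049 [ 0 95 59] [[-75.3 -17.9 201.2]]
268 240 0.4057 [ 1 97 59] [[-81.3 -17.9 200. ]]
268 245 0.4073 [ 0 95 57] [[-87.8 -18.  199.6]]
268 250 0.41 [ 0 94 56] [[-94.7 -18.1 200. ]]
268 255 0.4132 [ 1 95 58] [[-102.   -18.3  201. ]]
268 260 0.4147 [ 0 94 57] [[-108.5  -18.4  200.4]]
268 265 0.1498 [48 80 71] [[ 11.4  -6.9 -38.8]]
268 270 0.1447 [62 76 71] [[ 11.7  -6.7 -44. ]]
268 275 0.1429 [68 72 74] [[ 10.5  -6.6 -46.3]]
268 280 0.1381 [68 71 74] [[ 11.   -6.4 -51.2]]
268 285 0.1337 [71 71 77] [[ 11.4  -6.2 -55.7]]
268 290 0.1312 [69 72 74] [[ 10.9  -6.1 -58.6]]
268 295 0.1283 [69 71 75] [[ 10.6  -6.  -61.8]]
276 225 0.3995 [ 0 94 57] [[-61.8  -8.1 200. ]]
276 230 0.4035 [ 0 96 60] [[-69.   -8.2 201.9]]
276 235 0.4046 [ 0 94 60] [[-75.2  -8.2 201. ]]
276 240 0.4067 [ 0 95 57] [[-81.8  -8.3 201. ]]
276 245 0.4083 [ 0 95 60] [[-88.2  -8.3 200.4]]
276 250 0.4101 [ 0 95 57] [[-94.8  -8.3 200.1]]
276 255 0.4125 [ 0 98 61] [[-101.6   -8.4  200.3]]
276 260 0.4159 [ 3 90 57] [[-109.1   
[... 1127 characters left out ...]
.5]]
300 230 0.3543 [244 244 244] [[-50.6  18.2 156.1]]
300 235 0.3557 [245 244 244] [[-56.1  18.3 155.7]]
300 240 0.3577 [244 244 243] [[-62.   18.4 155.8]]
300 245 0.3644 [125 155 140] [[-69.9  18.7 160.3]]
300 250 0.4093 [ 0 93 55] [[-94.4  21.1 199.3]]
300 255 0.4141 [ 0 93 57] [[-102.4   21.3  201.7]]
300 260 0.4132 [ 0 94 56] [[-107.9   21.3  199. ]]
300 265 0.4189 [ 0 95 61] [[-116.5   21.6  202.1]]
300 270 0.4187 [ 0 95 58] [[-122.4   21.6  199.9]]
300 275 0.1494 [ 9 11 12] [[  7.3   7.4 -40.5]]
300 280 0.1462 [12 12 15] [[  6.8   7.3 -44.2]]
300 285 0.1416 [16 16 19] [[  7.1   7.  -48.8]]
300 290 0.1376 [19 23 25] [[  7.3   6.8 -53. ]]
300 295 0.1344 [30 35 38] [[  7.1   6.6 -56.5]]
```

```bash
python3 - <<'E'
from h import *
im,d=vision.get_image('scene'); np.savez('pics/s1.npz',im=im,d=d); s=status.observe(); c=cam('scene')
t=proj(c,[s['position'],s['position']+[0,0,.037]]); print(t)
u,v=t[0].astype(int); a=im[max(v-60,0):v+40,max(u-70,0):u+70]
save('s1c',cv2.resize(a,None,fx=5,fy=5)); print(u-70,v-60)
yy,xx=np.mgrid[max(v-60,0):v+40,u-70:u+70]
m=np.zeros(d.shape,bool);m[max(v-60,0):v+40,u-70:u+70]=1
X=pts(c,m,d);L=(X-s['position'])@s['tool_rot']
k=(abs(L[:,0])<.03)&(abs(L[:,1])<.03)&(L[:,2]<.09)
for zz in range(20,-80,-5):
    q=L[k&(abs(L[:,2]*1000-zz)<2.5)]*1000; print(zz,len(q),q.min(0).round(1) if len(q) else'',q.max(0).round(1) if len(q) else '')
E
```

```text
[[357.05977181 173.65838785]
 [358.8181782  163.26440212]]
287 113
20 0  
15 0  
10 0  
5 0  
0 0  
-5 0  
-10 0  
-15 0  
-20 0  
-25 0  
-30 2 [  6.3  -6.1 -32.1] [ 10.9  -5.9 -32. ]
-35 9 [  0.5 -10.7 -36.9] [ 14.1   6.3 -32.6]
-40 21 [ -4.8 -13.7 -42.5] [ 15.   12.8 -37.8]
-45 12 [  6.5 -13.5 -47.2] [ 13.8  12.5 -43.4]
-50 25 [ -6.1 -15.1 -52.3] [ 13.9  13.  -47.5]
-55 13 [ -0.7 -12.7 -56.6] [ 13.6  12.8 -52.6]
-60 16 [ -0.2 -14.3 -61.6] [ 13.6  11.5 -57.6]
-65 15 [  4.9 -12.4 -67.3] [ 13.8  10.3 -62.5]
-70 12 [  6.2 -17.1 -72.4] [ 15.   24.  -67.6]
-75 34 [  0.9 -28.6 -77.5] [ 17.4  29.9 -72.5]
```

View pics/s1c.png

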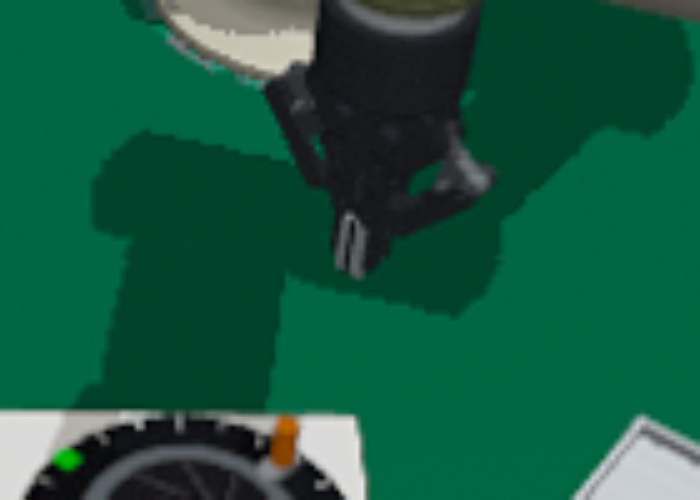

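Both cameras agree that the shut fingertips end about 36 mm behind the reported TCP, with half-width about 13.5 mm. I'll plan with the tips as seen, and check forces while descending. From the wrist view, the pin is at (312,197), the mark at (412,112) and the button at (491,43).

```bash
python3 - <<'E'
from h import *
rows([(.508,.189,.15,-21.7),(.508,.189,.11,-21.7),(.508,.189,.075,-21.7),(.508,.189,.036,-21.7)])
E
```

```text
[0.09, -0.12, 1.04] 0 0 0.63
[0.09, -0.12, 1.84] 0 0 0.63
[0.09, -0.12, 2.54] 0 0 0.63
[0.09, -0.12, 3.32] 0 0 0.63
```

Emit:
{"method": "send_rows", "body": {"targets": [[0.09,-0.12,1.0,0,0,0.6,0],[0.09,-0.12,1.8,0,0,0.6,0],[0.09,-0.12,2.4,0,0,0.6,0],[0.09,-0.12,2.6,0,0,0.6,0],[0.09,-0.12,2.6,0,0,0.6,0]]}}

```text
time_s: 4.15
position: [0.5088, 0.1885, 0.072]
tool_rot: [[0.93, -0.367, 0.0], [-0.367, -0.93, 0.0], [0.0, -0.0, -1.0]]
ft_force: [-0.3, -0.5, 0.1]
grip_width: 0.0
```

```bash
cat > snap.py <<'E'
from h import *
import sys
n=sys.argv[1]
s=status.observe(); im,d=vision.get_image('wrist'); save(n,im); np.savez(f'pics/{n}.npz',im=im,d=d,p=s['position'],R=s['tool_rot'])
print(s['time_s'],s['position'].round(4),yaw(s).round(2),'q6',s['q'][5].round(1),s['ft_force'].round(2),s['grip_width'])
E
python3 snap.py w2; python3 m3.py w2
```

```text
4.15 [0.5088 0.1885 0.072 ] -21.51 q6 119.3 [-0.26 -0.5   0.12] 4.4430116535743207e-05
green 434 (np.float64(497.4), np.float64(110.1)) pts [0.5359 0.0453 0.0509] [0.0498 0.0509 0.052 ] z48: [0.5352 0.0436 0.048 ]
orange 951 (np.float64(343.2), np.float64(261.3)) topface [0.4956 0.1589 0.0916] 555
orange 951 (np.float64(343.2), np.float64(261.3)) pts [0.4971 0.1588 0.085 ] [0.0667 0.0897 0.0932] z48: [0.4763 0.1589 0.048 ]
-5 101 y 26.1 39.2 x -6.2 4.0
-10 110 y 25.9 38.9 x -4.6 3.7
-15 117 y 26.1 39.3 x -6.2 3.8
-20 528 y 26.0 40.0 x -10.0 4.0
-35 128 y -12.5 10.8 x 6.4 11.6
-40 309 y -13.9 13.1 x 5.9 11.9
-45 365 y -14.0 13.3 x 5.6 11.7
-50 388 y -14.1 13.2 x 5.7 11.8
-55 437 y -14.1 13.2 x 5.9 11.8
axis [[341.2 112.9]]
btn [[624.4 -16.9]]
```

View pics/w2.png

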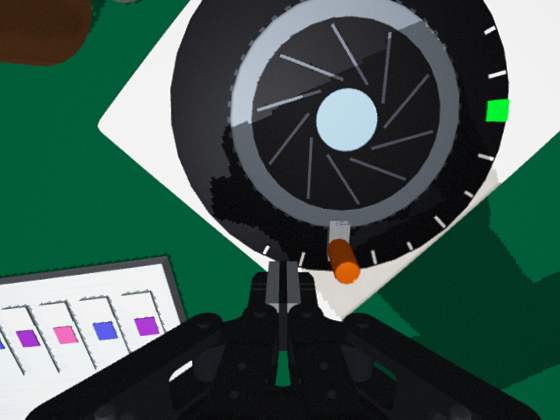

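Emit:
{"method": "send_rows", "body": {"targets": [[-0.05,0,0.35,0,0,0,0],[-0.05,0,0.72,0,0,0,0],[-0.05,0,0.72,0,0,0,0]]}}

```text
time_s: 4.58
position: [0.5064, 0.1892, 0.036]
tool_rot: [[0.93, -0.367, -0.0], [-0.367, -0.93, -0.0], [-0.0, 0.0, -1.0]]
ft_force: [-1.0, -0.6, 0.3]
grip_width: 0.0002
```

```bash
python3 snap.py w3; python3 m3.py w3
```

```text
4.575 [0.5064 0.1892 0.036 ] -21.54 q6 119.5 [-0.99 -0.56  0.3 ] 0.00015992167138806145
green 625 (np.float64(542.4), np.float64(108.3)) pts [0.5357 0.0454 0.0509] [0.0498 0.0509 0.0521] z48: [0.5349 0.0433 0.048 ]
orange 1392 (np.float64(356.4), np.float64(290.9)) topface [0.4971 0.1585 0.0912] 703
orange 1392 (np.float64(356.4), np.float64(290.9)) pts [0.4982 0.1586 0.0835] [0.066  0.0862 0.093 ] z48: [0.4736 0.1584 0.048 ]
-5 36 y -49.3 63.1 x -45.4 9.8
-10 3410 y -48.4 62.8 x -44.5 12.0
-15 2666 y -42.5 58.8 x -22.7 12.6
-20 44 y 15.2 27.0 x -8.5 13.2
-25 1159 y 7.6 51.3 x -8.9 18.5
-30 210 y 10.7 48.4 x -3.4 18.7
-35 284 y -11.2 38.7 x -3.8 11.6
-40 470 y -14.1 38.6 x -3.7 11.8
-45 546 y -14.0 38.6 x -2.9 11.8
-50 614 y -14.1 38.7 x -3.5 11.8
-55 1043 y -14.0 39.6 x -4.3 11.9
axis [[354.  110.7]]
btn [[684.6 -36.6]]
```

View pics/w3.png

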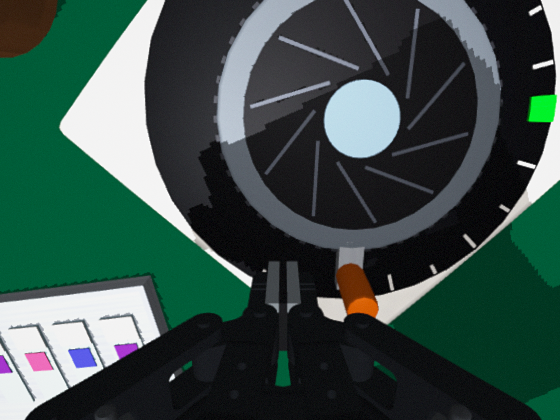

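```bash
cat >> h.py <<'E'
C=np.array([.566,.1303])
def arc(a,off=.0203,z=.036,R=.075,c=C):
    t=np.radians(a); p=c+R*np.array([np.cos(t),np.sin(t)])-off*np.array([-np.sin(t),np.cos(t)])
    return (*p,z,a-180)
E
python3 - <<'E'
from h import *
A=[arc(a) for a in (155,161,167,173,179)]; rows(A);print(A[0])
for s in ((185,191,197,203,209),(214,219,224,229,234)):
    print(); rows([arc(a) for a in s],base=A[-1]); A=[arc(a) for a in s]
E
```

```text
[0.06, 0.17, 0.01] 0 0 0.43
[0.02, 0.32, 0.01] 0 0 -0.32
[-0.01, 0.48, 0.01] 0 0 -1.07
[-0.02, 0.65, 0.01] 0 0 -1.82
[-0.02, 0.81, 0.01] 0 0 -2.57
(np.float64(0.5066060666855874), np.float64(0.18039441770739648), 0.036, -25)

[-0.03, 0.16, -0.0] 0 0 -0.75
[-0.05, 0.32, -0.0] 0 0 -1.5
[-0.05, 0.48, -0.0] 0 0 -2.25
[-0.04, 0.65, -0.0] 0 0 -3.0
[-0.0, 0.8, -0.0] 0 0 -3.75

[-0.03, 0.13, -0.0] 0 0 -0.62
[-0.05, 0.27, -0.0] 0 0 -1.25
[-0.05, 0.4, -0.0] 0 0 -1.88
[-0.05, 0.54, -0.0] 0 0 -2.5
[-0.03, 0.67, -0.0] 0 0 -3.12
```

Emit:
{"method": "send_rows", "body": {"targets": [[0.05,0.17,0,0,0,0.4,0],[0.02,0.32,0,0,0,-0.3,0],[-0.01,0.48,0,0,0,-1.05,0],[-0.02,0.65,0,0,0,-1.8,0],[-0.02,0.81,0,0,0,-2.55,0]]}}

```text
time_s: 5.25
position: [0.4917, 0.1519, 0.0373]
tool_rot: [[1.0, -0.017, 0.003], [-0.017, -1.0, 0.001], [0.003, -0.001, -1.0]]
ft_force: [0.4, 1.4, -0.5]
grip_width: -0.0002
```

```bash
python3 snap.py w4; python3 m3.py w4|head -5; python3 - <<'E'
from h import *
s=[(185,191,197,203,209)][0]
rows([arc(a) for a in s])
E
```

```text
5.25 [0.4917 0.1519 0.0373] -0.95 q6 94.9 [ 0.36  1.38 -0.54] -0.00021970204168974216
green 526 (np.float64(494.5), np.float64(177.7)) pts [0.5357 0.0452 0.0509] [0.0499 0.0509 0.052 ] z48: [0.5351 0.0433 0.048 ]
orange 1269 (np.float64(329.6), np.float64(293.9)) topface [0.492  0.1313 0.092 ] 665
orange 1269 (np.float64(329.6), np.float64(293.9)) pts [0.4929 0.1317 0.0839] [0.066  0.087  0.0932] z48: [0.4695 0.1262 0.048 ]
-5 453 y -57.9 61.2 x -39.8 4.3
-10 7687 y -57.2 60.5 x -41.8 12.1
[-0.03, 0.15, 0.02] 0 0 -0.72
[-0.05, 0.31, 0.02] 0 0 -1.47
[-0.05, 0.47, 0.02] 0 0 -2.22
[-0.04, 0.63, 0.02] 0 0 -2.97
[-0.0, 0.79, 0.02] 0 0 -3.72
```

View pics/w4.png

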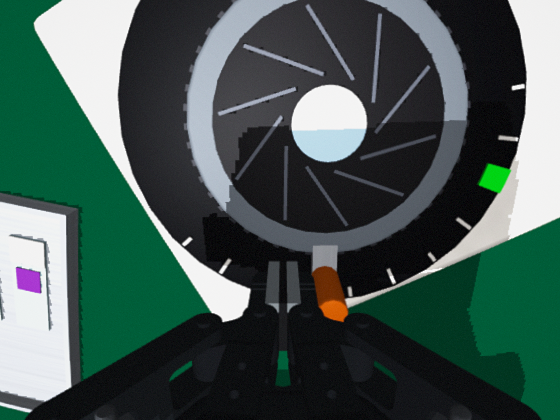

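The pin is moving with the fingers, with the push at about 1.4 N, and the mark hasn't moved. I'll continue along the arc.

Emit:
{"method": "send_rows", "body": {"targets": [[-0.03,0.15,0,0,0,-0.72,0],[-0.05,0.31,0,0,0,-1.5,0],[-0.05,0.47,0,0,0,-2.22,0],[-0.04,0.63,0,0,0,-3.0,0],[0,0.79,0,0,0,-3.72,0]]}}

```text
time_s: 5.92
position: [0.4905, 0.1125, 0.0369]
tool_rot: [[0.877, 0.48, 0.002], [0.48, -0.877, 0.0], [0.002, 0.001, -1.0]]
ft_force: [-0.4, 1.8, 1.1]
grip_width: -0.0001
```

Emit:
{"method": "send_rows", "body": {"targets": [[-0.03,0.13,0,0,0,-0.62,0],[-0.05,0.27,0,0,0,-1.25,0],[-0.05,0.4,0,0,0,-1.88,0],[-0.05,0.54,0,0,0,-2.5,0],[-0.03,0.67,0,0,0,-3.12,0]]}}

```text
time_s: 6.55
position: [0.5052, 0.0823, 0.0368]
tool_rot: [[0.593, 0.805, 0.002], [0.805, -0.593, 0.0], [0.001, 0.001, -1.0]]
ft_force: [-0.2, 1.0, -0.1]
grip_width: -0.0002
```

```bash
python3 snap.py w5; python3 m3.py w5|head -5; python3 - <<'E'
from h import *
rows([arc(a) for a in (237,240,243)])
E
```

```text
6.55 [0.5052 0.0823 0.0368] 53.64 q6 32.3 [-0.2   1.02 -0.14] -0.0001749283072315262
green 411 (np.float64(368.5), np.float64(281.2)) pts [0.5358 0.0451 0.0508] [0.0499 0.0509 0.0517] z48: [0.5355 0.0433 0.048 ]
red 1229 (np.float64(505.6), np.float64(347.3)) pts [ 0.5771 -0.0266  0.0676] [0.0666 0.0676 0.0685] z48: [ 0.5803 -0.0507  0.048 ]
orange 1372 (np.float64(329.7), np.float64(292.2)) topface [0.5229 0.0717 0.092 ] 740
orange 1372 (np.float64(329.7), np.float64(292.2)) pts [0.5234 0.073  0.0844] [0.0663 0.0879 0.0932] z48: [0.5143 0.0504 0.048 ]
-5 119 y -57.1 61.5 x -41.6 -2.1
[-0.03, 0.08, 0.02] 0 0 -0.4
[-0.04, 0.16, 0.02] 0 0 -0.77
[-0.05, 0.24, 0.02] 0 0 -1.15
```

View pics/w5.png

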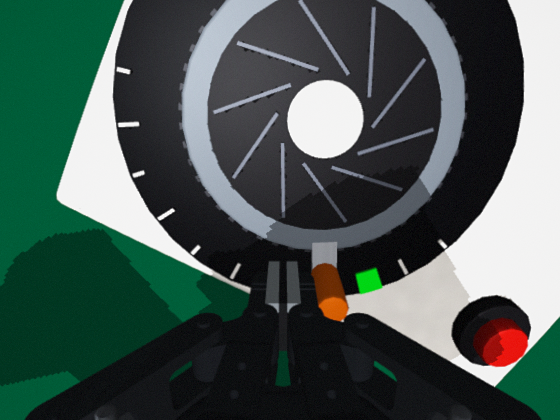

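```bash
cat > m4.py <<'E'
from h import *
from scipy import ndimage as nd
import sys
z=np.load(f'pics/{sys.argv[1]}.npz'); im=z['im'];d=z['d']; c=cam('wrist',dict(tool_rot=z['R'],position=z['p']))
hsv=cv2.cvtColor(im,cv2.COLOR_RGB2HSV);H,S,V=[hsv[...,i].astype(int) for i in range(3)]
uv=proj(c,[[.566,.1303,.06]])[0]
X=pts(c,np.ones(d.shape,bool),d).reshape(-1,3)
u0,v0=uv.round().astype(int)
Vv=((V>190)&(S<80)); l,n=nd.label(Vv); hub=l==l[v0,u0]; Hc=pts(c,hub,d); hu=np.array(np.nonzero(hub)[::-1]).mean(1); cnt=max(cv2.findContours(hub.astype(np.uint8),0,1)[0],key=len)
(eu,ev),_,_=cv2.fitEllipse(cnt); zh=np.median(Hc[:,2])
ax=onz(c,[[eu,ev]],zh)[0][:2]; print('hub',hub.sum(),(eu,ev),zh.round(4),'axis',ax.round(4),'median pts',np.median(Hc,0).round(4))
g=(abs(H-60)<8)&(S>180)&(V>110); l,n=nd.label(g)
G=[l==i for i in range(1,n+1) if (l==i).sum()>40]
for b in G:
    v,u=np.nonzero(b); P=onz(c,[[u.mean(),v.mean()]],.0485)[0][:2]-ax
    print('green',b.sum(),'r',np.hypot(*P).round(4),'ang',np.degrees(np.arctan2(P[1],P[0]))%360)
o=(H>8)&(H<22)&(S>180)&(V>90); X=pts(c,o,d); X=X[(np.hypot(*(X[:,:2]-ax).T)<.1)]
T=X[X[:,2]>.0895]; P=T[:,:2].mean(0)-ax; print('pin top',len(T),'r',np.hypot(*P).round(4),'ang',np.degrees(np.arctan2(P[1],P[0]))%360)
# pointer: white-ish pixels near disc plane radius .080-.0895
v,u=np.nonzero((V>120)&(S<70)); W=onz(c,np.c_[u,v],float(sys.argv[2]) if len(sys.argv)>2 else .052)[:,:2]-ax
r=np.hypot(*W.T);a=np.degrees(np.arctan2(W[:,1],W[:,0]))%360
k=(r>.080)&(r<.092)&(a>130)&(a<280); 
h,e=np.histogram(a[k],bins=np.arange(130,281,1)); print('whites',[(int(e[i]),int(h[i])) for i in range(len(h)) if h[i]>3])
E
python3 m4.py w5; python3 m4.py w4; python3 m4.py w2
```

```text
hub 4600 (324.7877197265625, 118.713623046875) 0.0651 axis [0.5636 0.1318] median pts [0.5636 0.1318 0.0651]
green 469 r 0.0921 ang 252.2994077229988
pin top 627 r 0.073 ang 235.99577547181022
whites [(130, 25), (144, 26), (145, 47), (159, 13), (160, 17), (174, 24), (175, 31), (189, 12), (190, 12), (204, 23), (205, 17), (264, 31), (265, 11), (279, 18)]
hub 4496 (328.63385009765625, 122.87126159667969) 0.0651 axis [0.564  0.1312] median pts [0.564  0.1312 0.0651]
green 588 r 0.092 ang 251.9304922313546
pin top 563 r 0.0722 ang 180.2187730553725
whites [(130, 15), (144, 23), (145, 20), (189, 12), (190, 6), (204, 30), (205, 9), (219, 16), (220, 4), (234, 36), (235, 9), (264, 41), (265, 14), (279, 25)]
hub 2929 (346.3983154296875, 119.15133666992188) 0.0651 axis [0.5638 0.131 ] median pts [0.5639 0.1309 0.0651]
green 476 r 0.0916 ang 251.89713449550638
pin top 479 r 0.0741 ang 158.07383046608038
whites [(130, 5), (144, 18), (145, 8), (174, 23), (175, 6), (189, 10), (204, 26), (205, 7), (219, 12), (234, 28), (235, 10), (264, 33), (265, 23), (279, 16)]
```

```bash
cat >> h.py <<'E'
CW=np.array([.5638,.1313])
def rot(deltas,s=None,z=.0365):
    s=s or status.observe(); v=s['position'][:2]-CW; y=yaw(s); T=[]
    for d in deltas:
        a=np.radians(d); R=np.array([[np.cos(a),-np.sin(a)],[np.sin(a),np.cos(a)]]); T.append((*(CW+R@v),z,y+d))
    rows(T,s)
E
python3 - <<'E'
from h import *
rot((3,6,9,11.5))
E
```

```text
[-0.02, 0.08, 0.01] 0 0 -0.38
[-0.03, 0.16, 0.01] 0 0 -0.75
[-0.04, 0.24, 0.01] 0 0 -1.12
[-0.04, 0.3, 0.01] 0 0 -1.44
```

Emit:
{"method": "send_rows", "body": {"targets": [[-0.02,0.08,0,0,0,-0.38,0],[-0.03,0.16,0,0,0,-0.75,0],[-0.04,0.24,0,0,0,-1.12,0],[-0.04,0.3,0,0,0,-1.44,0],[-0.04,0.3,0,0,0,-1.44,0]]}}

```text
time_s: 7.22
position: [0.5159, 0.0718, 0.0364]
tool_rot: [[0.423, 0.906, 0.001], [0.906, -0.423, -0.0], [0.0, 0.001, -1.0]]
ft_force: [0.5, 0.1, 0.5]
grip_width: 0.0002
```

```bash
python3 snap.py w6; python3 m4.py w6; python3 -c "
from h import *
rot((1,2,3,4,5))"
```

```text
7.225 [0.5159 0.0718 0.0364] 64.96 q6 19.9 [0.53 0.08 0.51] 0.00016594654373883438
hub 4624 (324.77154541015625, 118.53196716308594) 0.065 axis [0.5635 0.1318] median pts [0.5635 0.1318 0.065 ]
green 90 r 0.0911 ang 255.45876005775781
pin top 645 r 0.0729 ang 247.5061156741613
whites [(130, 31), (144, 25), (145, 51), (159, 12), (160, 21), (174, 25), (175, 38), (189, 12), (190, 14), (204, 27), (205, 27), (219, 9), (220, 6), (264, 30), (265, 10), (279, 14)]
[-0.01, 0.03, -0.0] 0 0 -0.12
[-0.01, 0.05, -0.0] 0 0 -0.25
[-0.02, 0.08, -0.0] 0 0 -0.38
[-0.02, 0.1, -0.0] 0 0 -0.5
[-0.03, 0.13, -0.0] 0 0 -0.62
```

View pics/w6.png

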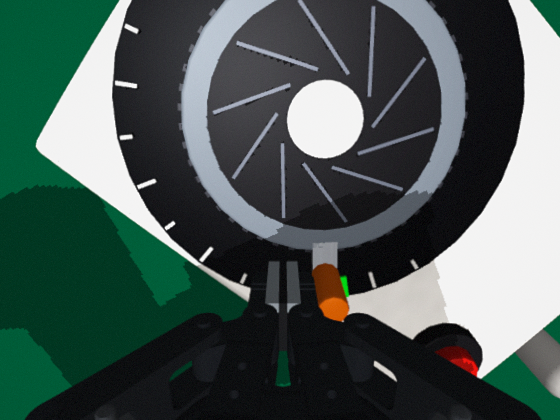

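Emit:
{"method": "send_rows", "body": {"targets": [[-0.01,0.03,0,0,0,-0.12,0],[-0.01,0.05,0,0,0,-0.25,0],[-0.02,0.08,0,0,0,-0.38,0],[-0.02,0.1,0,0,0,-0.5,0],[-0.02,0.1,0,0,0,-0.5,0]]}}

```text
time_s: 7.9
position: [0.5196, 0.0686, 0.0356]
tool_rot: [[0.357, 0.934, 0.0], [0.934, -0.357, -0.0], [-0.0, 0.0, -1.0]]
ft_force: [-1.6, 0.4, 0.8]
grip_width: -0.0003
```

```bash
python3 snap.py w7; python3 m4.py w7
```

```text
7.9 [0.5196 0.0686 0.0356] 69.1 q6 15.5 [-1.56  0.4   0.81] -0.0003374980396864253
hub 4681 (326.5657043457031, 118.31452941894531) 0.065 axis [0.5634 0.1318] median pts [0.5634 0.1319 0.065 ]
pin top 625 r 0.0726 ang 251.09494392776747
whites [(130, 32), (144, 25), (145, 56), (159, 15), (160, 20), (174, 26), (175, 41), (189, 10), (190, 14), (204, 28), (205, 27), (219, 11), (220, 8), (264, 31), (265, 11), (279, 12)]
```

Emit:
{"method": "send_rows", "body": {"targets": [[0,-0.2,0,0,0,0,0],[0,-0.4,-0.2,0,0,0,0],[0,-0.4,-1.0,0,0,0,0],[0,-0.4,-2.0,0,0,0,0],[0,-0.4,-2.0,0,0,0,0]]}}

```text
time_s: 8.57
position: [0.5021, 0.0761, 0.1395]
tool_rot: [[0.357, 0.934, 0.008], [0.934, -0.357, -0.001], [0.002, 0.008, -1.0]]
ft_force: [0.1, 0.3, -1.2]
grip_width: -0.0002
```

```bash
python3 snap.py w8; python3 m4.py w8;python3 - <<'E'
import cv2
a=cv2.imread('pics/w8.png'); cv2.imwrite('pics/w8c.png',cv2.resize(a[60:260,220:480],None,fx=3,fy=3,interpolation=cv2.INTER_CUBIC))
E
```

```text
8.575 [0.5021 0.0761 0.1395] 69.11 q6 16.1 [ 0.07  0.3  -1.21] -0.00016575352737117742
hub 1603 (334.14044189453125, 111.58261108398438) 0.0651 axis [0.5634 0.1315] median pts [0.5634 0.1316 0.0651]
pin top 272 r 0.0743 ang 250.64344485361622
whites [(130, 9), (144, 13), (145, 17), (159, 7), (160, 5), (174, 12), (175, 16), (189, 5), (190, 4), (204, 13), (205, 11), (219, 5), (234, 13), (264, 14), (279, 6)]
```

View pics/w8c.png

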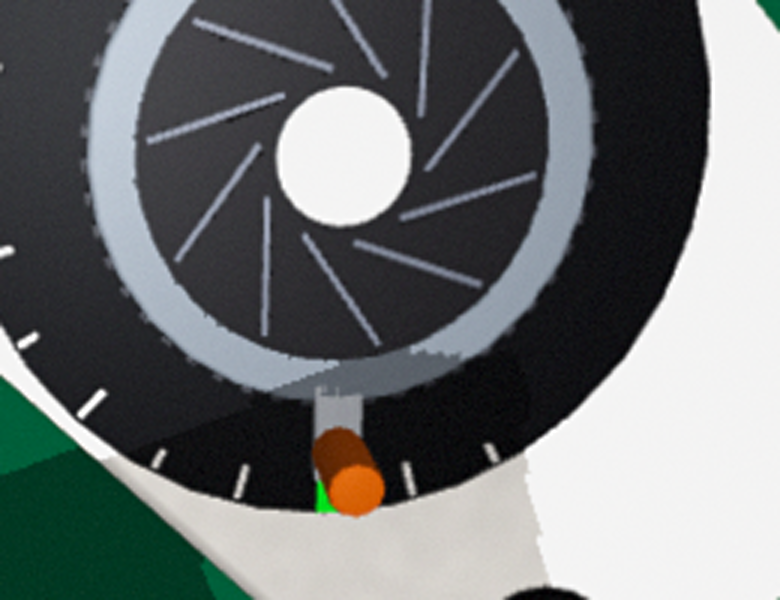

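Emit:
{"method": "send_rows", "body": {"targets": [[-0.8,0.2,-0.5,0,0,0,0],[-1.6,0.4,-0.5,0,0,0,0],[-2.0,0.4,-0.5,0,0,0,0],[-2.0,0.4,-0.5,0,0,0,0]]}}

```text
time_s: 9.12
position: [0.4829, -0.0252, 0.1597]
tool_rot: [[0.359, 0.933, -0.002], [0.933, -0.359, 0.001], [-0.0, -0.002, -1.0]]
ft_force: [-0.1, -0.1, 0.4]
grip_width: 0.0003
```

```bash
python3 snap.py w9; python3 m4.py w9; python3 - <<'E'
from h import *
im=cv2.imread('pics/w9.png'); cv2.imwrite('pics/w9c.png',cv2.resize(im[0:200,180:440],None,fx=3,fy=3,interpolation=cv2.INTER_CUBIC))
a,d=vision.get_image('scene'); save('s9',a); np.savez('pics/s9.npz',im=a,d=d); b,d2=vision.get_image('top'); save('t9',b)
save('st9',np.hstack([cv2.resize(a[180:280,230:380],None,fx=2.6,fy=4,interpolation=cv2.INTER_CUBIC),cv2.resize(b[150:270,180:310],None,fx=3,fy=400/120,interpolation=cv2.INTER_CUBIC)]))
E
```

```text
9.125 [ 0.4829 -0.0252  0.1597] 68.97 q6 4.0 [-0.15 -0.09  0.39] 0.00032609056499325467
hub 203126 (273.85760498046875, 213.60157775878906) 0.0012 axis [ 0.4621 -0.0526] median pts [ 0.4745 -0.0184  0.0012]
green 199 r 0.1217 ang 52.62976071827446
pin top 0 r nan ang nan
whites [(251, 5), (252, 5), (258, 8), (259, 6)]m4.py:18: RuntimeWarning: Mean of empty slice.
  T=X[X[:,2]>.0895]; P=T[:,:2].mean(0)-ax; print('pin top',len(T),'r',np.hypot(*P).round(4),'ang',np.degrees(np.arctan2(P[1],P[0]))%360)
  ret = um.true_divide(
```

View pics/w9c.png

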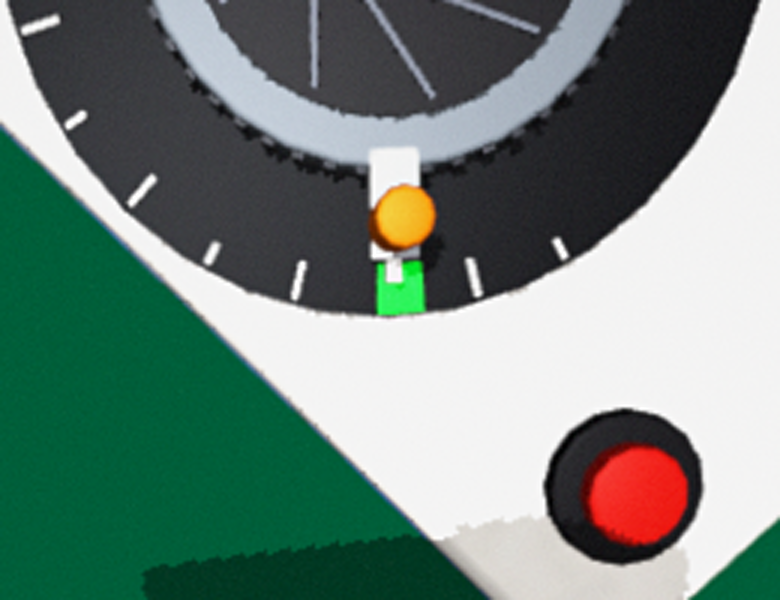

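View pics/st9.png

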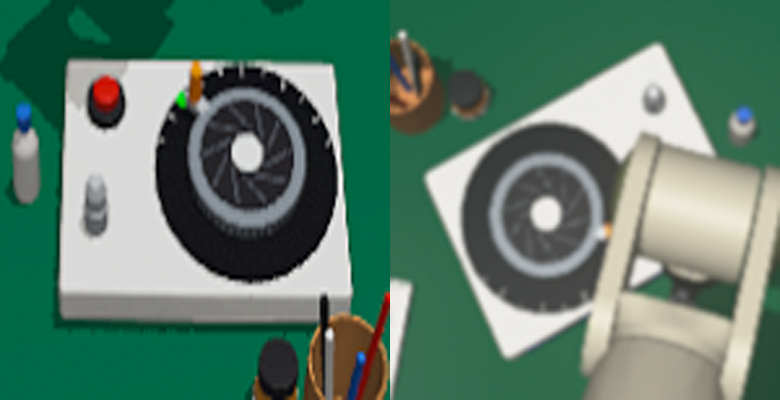

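The pointer stands on the green patch but about 2 mm (1.4°) short of its middle. In the crop, the pointer is at x≈392 after parallax and the patch centre is at ≈400. I'll go back in and nudge it.

```bash
python3 - <<'E'
from h import *
s=status.observe()
f=np.array([.5211,.0675]); t=np.array([np.sin(np.radians(70.5)),-np.cos(np.radians(70.5))])
b=f-.02*t
A=(*b,.10,70.5);
rows([(.49,.02,.15,70.5),(*b,.14,70.5),A,(*b,.036,70.5)])
print(); rows([(*(f-.01*t),.036,70.5),(*(f-.004*t),.036,70.5),(*(f-.002*t),.036,70.5),(*f,.036,70.5)],base=(*b,.036,70.5))
E
```

```text
[0.87, -0.19, 0.2] 0 0 -0.17
[1.96, -0.35, 0.4] 0 0 -0.17
[1.96, -0.35, 1.2] 0 0 -0.17
[1.96, -0.35, 2.48] 0 0 -0.17

[0.0, 0.2, -0.0] 0 0 -0.0
[-0.0, 0.32, -0.0] 0 0 -0.0
[-0.0, 0.36, -0.0] 0 0 -0.0
[0.0, 0.4, -0.0] 0 0 -0.0
```

Emit:
{"method": "send_rows", "body": {"targets": [[0.9,-0.2,0.2,0,0,-0.17,0],[1.96,-0.35,0.4,0,0,-0.17,0],[1.96,-0.35,1.3,0,0,-0.17,0],[1.96,-0.35,2.1,0,0,-0.17,0],[1.96,-0.35,2.48,0,0,-0.17,0]]}}

```text
time_s: 9.9
position: [0.5013, 0.0744, 0.0344]
tool_rot: [[0.333, 0.943, -0.003], [0.943, -0.333, 0.0], [-0.001, -0.003, -1.0]]
ft_force: [0.2, 1.0, 0.3]
grip_width: 0.0001
```

```bash
python3 snap.py w10; python3 m4.py w10; python3 - <<'E'
from h import *
f=np.array([.5211,.0675]); t=np.array([np.sin(np.radians(70.5)),-np.cos(np.radians(70.5))])
rows([(*(f-k*t),.036,70.5) for k in (.01,.004,.002,0)])
E
```

```text
9.9 [0.5013 0.0744 0.0344] 70.55 q6 14.5 [0.24 0.96 0.35] 5.613818103480305e-05
hub 4708 (377.4348449707031, 118.65744018554688) 0.0651 axis [0.5634 0.1318] median pts [0.5634 0.1318 0.0651]
green 62 r 0.0959 ang 249.89743399213882
pin top 642 r 0.0729 ang 250.73209530063087
whites [(130, 33), (144, 25), (145, 58), (159, 13), (160, 21), (174, 28), (175, 38), (189, 13), (190, 13), (204, 30), (205, 23), (249, 5), (264, 32), (265, 6), (279, 18)]
[0.01, 0.23, -0.06] 0 0 0.0
[0.01, 0.35, -0.06] 0 0 0.0
[0.01, 0.39, -0.06] 0 0 0.0
[0.01, 0.43, -0.06] 0 0 0.0
```

View pics/w10.png

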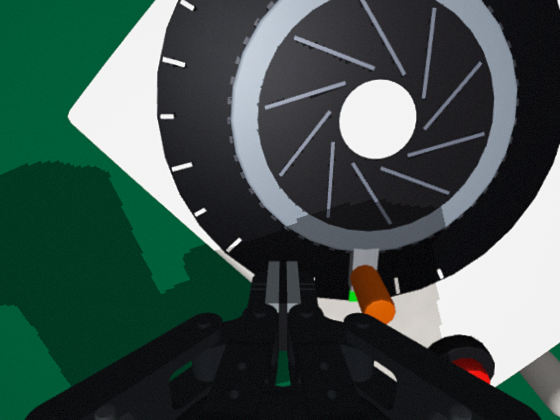

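Emit:
{"method": "send_rows", "body": {"targets": [[0,0.2,0,0,0,0,0],[0,0.32,0,0,0,0,0],[0,0.36,0,0,0,0,0],[0,0.4,0,0,0,0,0],[0,0.4,0,0,0,0,0]]}}

```text
time_s: 10.58
position: [0.5215, 0.0663, 0.0368]
tool_rot: [[0.335, 0.942, 0.001], [0.942, -0.335, -0.0], [0.0, 0.001, -1.0]]
ft_force: [0.3, 1.0, 0.2]
grip_width: -0.0
```

```bash
python3 snap.py w11; python3 m4.py w11|grep pin
```

```text
10.575 [0.5215 0.0663 0.0368] 70.45 q6 13.9 [0.27 1.04 0.15] -3.6705502136577654e-05
pin top 687 r 0.0735 ang 252.89845937708975
```

Emit:
{"method": "send_rows", "body": {"targets": [[0,-0.2,0,0,0,0,0],[0,-0.4,-0.2,0,0,0,0],[0,-0.4,-1.0,0,0,0,0],[0,-0.4,-2.0,0,0,0,0]]}}

```text
time_s: 11.12
position: [0.5012, 0.0734, 0.1379]
tool_rot: [[0.334, 0.942, -0.002], [0.942, -0.334, 0.0], [-0.0, -0.002, -1.0]]
ft_force: [0.5, -0.6, 0.1]
grip_width: 0.0
```

Emit:
{"method": "send_rows", "body": {"targets": [[-0.8,0.2,-0.5,0,0,0,0],[-1.6,0.4,-0.5,0,0,0,0],[-2.0,0.4,-0.5,0,0,0,0],[-2.0,0.4,-0.5,0,0,0,0]]}}

```text
time_s: 11.62
position: [0.4872, -0.0284, 0.1622]
tool_rot: [[0.336, 0.942, 0.0], [0.942, -0.336, -0.0], [0.0, 0.0, -1.0]]
ft_force: [-0.0, 0.5, 0.4]
grip_width: 0.0003
```

```bash
python3 snap.py w12; cat > m5.py <<'E'
from h import *
from scipy import ndimage as nd
import sys
n=sys.argv[1]
z=np.load(f'pics/{n}.npz'); im=z['im'];d=z['d']; c=cam('wrist',dict(tool_rot=z['R'],position=z['p']))
hsv=cv2.cvtColor(im,cv2.COLOR_RGB2HSV);H,S,V=[hsv[...,i].astype(int) for i in range(3)]
# axis from disc edge: dark pixels outer contour -> circle r=.098 at z=.048
dark=(V<110)&(S<100); l,k=nd.label(dark[:200]); 
sz=nd.sum(dark[:200],l,range(1,k+1)); D=nd.binary_fill_holes(l==1+np.argmax(sz))
lab=np.zeros(d.shape,bool); lab[:200]=D
ax=CW
P=onz(c,np.array(np.nonzero(lab)[::-1]).T,.048)[:,:2]
from scipy.optimize import least_squares
cnt=max(cv2.findContours(lab.astype(np.uint8),0,1)[0],key=len).reshape(-1,2); cnt=cnt[(cnt[:,1]>2)&(cnt[:,0]>2)&(cnt[:,0]<557)]
Q=onz(c,cnt,.048)[:,:2]; Q=Q[abs(np.hypot(*(Q-CW).T)-.098)<.006]
f=least_squares(lambda q:np.hypot(*(Q-q).T)-.0975,CW,loss='soft_l1',f_scale=.001); ax=f.x
print('axis disc fit',ax.round(4),len(Q),np.abs(f.fun).mean().round(5))
def A(p): p=np.atleast_2d(p)-ax; return np.hypot(*p.T),np.degrees(np.arctan2(p[:,1],p[:,0]))%360
g=(abs(H-60)<8)&(S>150)&(V>100); v,u=np.nonzero(g); r,a=A(onz(c,np.c_[u,v],.048)[:,:2]); k=(r>.08)&(r<.1)
k2=k&(r>.0895)
print('green outer part ang mean',a[k2].mean().round(2),'edges',np.percentile(a[k2],[2,98]).round(2),k2.sum(),'all',np.percentile(a[k],[1,99]).round(2))
w=(V>170)&(S<80); v,u=np.nonzero(w)
for zz in (.052,.056,.060):
    r,a=A(onz(c,np.c_[u,v],zz)[:,:2]); 
    k=(r>.0845)&(r<.0895)&(abs(a-252)<4); print('pointer z',zz,a[k].mean().round(2) if k.any() else None,k.sum())
m=np.zeros(d.shape,bool);m[v,u]=1; X=pts(c,m,d); r,a=A(X[:,:2]); k=(r>.083)&(r<.0895)&(abs(a-252)<4); print('pointer pts z',np.percentile(X[k,2],[5,50,95]).round(4) if k.any() else None,a[k].mean())
o=(H>8)&(H<24)&(S>150)&(V>200); X=pts(c,o,d); r,a=A(X[:,:2]); k=(r<.09)&(X[:,2]>.0885); print('pin top r,ang',A(X[k,:2].mean(0)),k.sum())
cv2.imwrite(f'pics/{n}c.png',cv2.resize(im[0:200,180:440,::-1],None,fx=3,fy=3,interpolation=cv2.INTER_CUBIC))
E
python3 m5.py w9; python3 m5.py w12
```

```text
11.625 [ 0.4872 -0.0284  0.1622] 70.34 q6 2.4 [-0.03  0.52  0.36] 0.00025217194445592133
axis disc fit [0.564  0.1318] 175 0.00065
green outer part ang mean 251.94 edges [248.13 256.04] 157 all [248.04 256.12]
pointer z 0.052 250.8 40
pointer z 0.056 250.57 41
pointer z 0.06 250.37 41
pointer pts z [0.0506 0.0575 0.0619] 250.46717982095
pin top r,ang (array([0.07572426]), array([250.71711727])) 286
axis disc fit [0.5639 0.1318] 171 0.00064
green outer part ang mean 252.07 edges [248.34 255.98] 150 all [248.17 256.12]
pointer z 0.052 252.79 35
pointer z 0.056 252.58 35
pointer z 0.06 252.34 34
pointer pts z [0.0563 0.0574 0.0627] 252.16556103637402
pin top r,ang (array([0.07573332]), array([252.66466936])) 282
```

View pics/w12c.png

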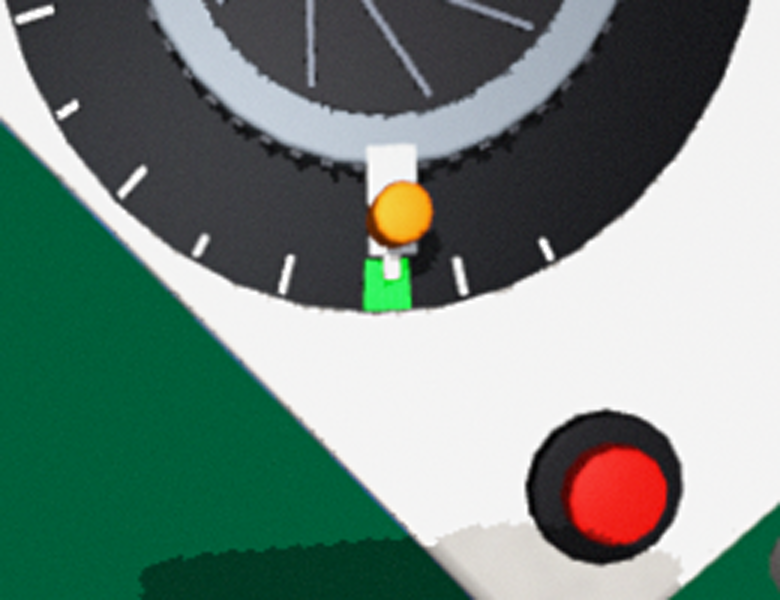

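Pointer about 252.4° against the mark at 252.1°, so it is centred within about 0.5 mm. Next is the button; I'll check the heights of its housing and its surroundings.

```bash
python3 - <<'E'
from h import *
for n in ('w12','w9','w5'):
    z=np.load(f'pics/{n}.npz'); im=z['im'];d=z['d']; c=cam('wrist',dict(tool_rot=z['R'],position=z['p']))
    hsv=cv2.cvtColor(im,cv2.COLOR_RGB2HSV);H,S,V=[hsv[...,i].astype(int) for i in range(3)]
    red=((H<5)|(H>175))&(S>130)&(V>180)
    X=pts(c,red,d); X=X[X[:,0]<.62]; b=X[X[:,2]>.063].mean(0); print(n,'red',len(X),b.round(4))
    dk=(V<60); X=pts(c,dk,d); r=np.hypot(*(X[:,:2]-b[:2]).T); k=(r<.03)&(X[:,2]<.1); print('housing z',np.percentile(X[k,2],[5,50,90,99]).round(4),'r',np.percentile(r[k],[1,50,99]).round(4))
    w=(V>225)&(S<20); X=pts(c,w,d); r=np.hypot(*(X[:,:2]-b[:2]).T); k=(r<.06)&(r>.03); print('deck z',np.median(X[k,2]))
rows([(.578,-.028,.12,70.5),(.578,-.028,.07,70.5),(.578,-.028,.04,70.5)])
s=status.observe();print(s['q'])
E
```

```text
w12 red 770 [ 0.5768 -0.0273  0.0673]
housing z [0.0542 0.0575 0.0584 0.0593] r [0.0135 0.0185 0.0215]
deck z 0.04554190015656906
w9 red 779 [ 0.5769 -0.0272  0.0674]
housing z [0.0541 0.0574 0.0584 0.0592] r [0.0135 0.0186 0.0216]
deck z 0.04555629212055201
w5 red 859 [ 0.5796 -0.0284  0.0676]
housing z [0.049  0.0571 0.0583 0.0622] r [0.0122 0.0205 0.0247]
deck z 0.045633235581637274
[0.6, 1.71, 0.84] 0 0 -0.01
[0.6, 1.71, 1.84] 0 0 -0.01
[0.6, 1.71, 2.44] 0 0 -0.01
[-1.71741918e+01  1.76629748e+01  8.77567701e+01  1.31009907e-02
  7.45563595e+01  2.41926239e+00]
```

```bash
python3 - <<'E'
from h import *
c=cam('scene'); z=np.load('pics/scene0.npz'); m=np.load('pics/m_scene_dropper.npy'); X=pts(c,m,z['d']); print('dropper scene',np.median(X,0).round(3),np.percentile(X[:,2],[5,95]).round(3))
c=cam('top'); z=np.load('pics/top0.npz'); m=np.load('pics/m_top_dropper.npy'); X=pts(c,m,z['d']); print('dropper top',np.median(X,0).round(3))
B=np.array([.578,-.028]); D=np.median(X,0)[:2]; y=np.radians(70.5)
for n,P in dict(drop=D,obj=[.6815,.0131],pin=[.543,.059]).items():
    v=np.array(P)-B; print(n,'tool x',v@[np.cos(y),np.sin(y)],'y',v@[np.sin(y),-np.cos(y)],'dist',np.hypot(*v))
# gripper lateral extents by wrist
z=np.load('pics/w12.npz'); c=cam('wrist',dict(tool_rot=z['R'],position=z['p'])); X=pts(c,np.ones((420,560),bool),z['d']); L=(X-z['p'])@z['R']*1000
for a in range(-35,-130,-10):
    q=L[(abs(L[:,2]-a)<5)]; print(a,len(q),q.min(0).round(0)[:2] if len(q) else '',q.max(0).round(0)[:2] if len(q) else '')
E
```

```text
dropper scene [ 0.66  -0.086  0.049] [0.009 0.084]
dropper top [ 0.643 -0.087  0.055]
drop tool x -0.033883550646134665 y 0.08138045672068665 dist 0.08815255946628393
obj tool x 0.07329157521458383 y 0.08384393241353251 dist 0.11136184265716874
pin tool x 0.07032656965183756 y -0.06203364894156423 dist 0.0937763296360014
-35 274 [  6. -13.] [12. 12.]
-45 710 [  6. -14.] [12. 14.]
-55 859 [  6. -14.] [12. 14.]
-65 1011 [-11. -14.] [13. 13.]
-75 2436 [-12. -34.] [15. 33.]
-85 7230 [-11. -41.] [15. 41.]
-95 6089 [-11. -49.] [19. 49.]
-105 10384 [ -9. -58.] [19. 57.]
-115 10078 [  4. -62.] [20. 62.]
-125 503 [ 13. -60.] [21. 59.]
```

Emit:
{"method": "send_rows", "body": {"targets": [[0.3,0.85,0.2,0,0,0,0],[0.6,1.71,0.8,0,0,0,0],[0.6,1.71,1.7,0,0,0,0],[0.6,1.71,2.44,0,0,0,0],[0.6,1.71,2.44,0,0,0,0]]}}

```text
time_s: 12.3
position: [0.5773, -0.0266, 0.038]
tool_rot: [[0.333, 0.943, -0.005], [0.943, -0.333, 0.001], [-0.0, -0.005, -1.0]]
ft_force: [-0.8, -0.5, 0.5]
grip_width: 0.0002
```

```bash
python3 snap.py w13; python3 - <<'E'
from h import *
s=status.observe(); im,d=vision.get_image('scene'); np.savez('pics/s13.npz',im=im,d=d)
a=cv2.resize(im[160:270,225:365],None,fx=5,fy=5,interpolation=cv2.INTER_CUBIC); save('s13c',a)
E
```

```text
12.3 [ 0.5773 -0.0266  0.038 ] 70.52 q6 5.1 [-0.77 -0.45  0.53] 0.00020517203185081904
```

View pics/w13.png

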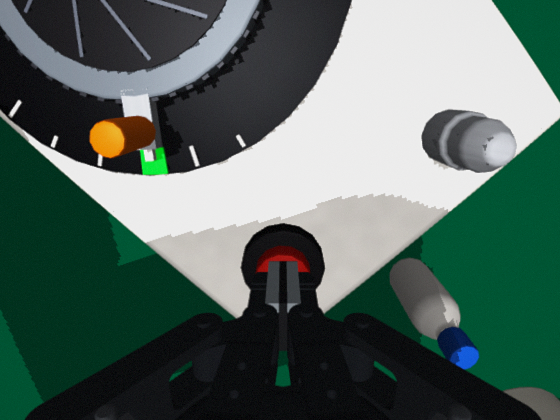

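View pics/s13c.png

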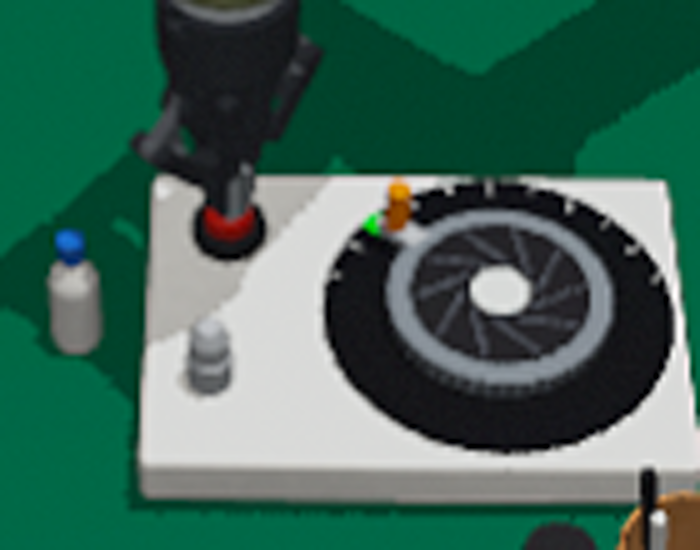

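The fingers are centred over the button. I'll press in small steps and watch the force.

Emit:
{"method": "send_rows", "body": {"targets": [[0,0,0.1,0,0,0,0],[0,0,0.16,0,0,0,0],[0,0,0.2,0,0,0,0],[0,0,0.2,0,0,0,0]]}}

```text
time_s: 12.9
position: [0.5795, -0.0281, 0.0312]
tool_rot: [[0.335, 0.942, 0.003], [0.942, -0.335, -0.0], [0.001, 0.003, -1.0]]
ft_force: [0.4, 2.3, 12.0]
grip_width: 0.0001
```

```bash
python3 -c "
from h import *
s=status.observe();print(s['position'],s['ft_force'],s['wrist_torque'])"
```

```text
[ 0.57949624 -0.02810732  0.03123865] [ 0.41797667  2.27509835 11.95034906] [ 0.42919955 -0.03959253 -0.04599329]
```

```bash
python3 snap.py w14; python3 - <<'E'
from h import *
for n in('w13','w14'):
    z=np.load(f'pics/{n}.npz'); im=z['im'];d=z['d']; c=cam('wrist',dict(tool_rot=z['R'],position=z['p']))
    hsv=cv2.cvtColor(im,cv2.COLOR_RGB2HSV);H,S,V=[hsv[...,i].astype(int) for i in range(3)]
    red=((H<5)|(H>175))&(S>130)&(V>60); red[:200]=0
    X=pts(c,red,d); print(n,len(X),np.percentile(X[:,2],[5,50,75,90]).round(4),X.mean(0).round(4))
    g=(abs(H-60)<8)&(S>180)&(V>190);X=pts(c,g,d);print('green',X.mean(0).round(4))
im=cv2.imread('pics/w14.png');im2=cv2.imread('pics/w13.png'); cv2.imwrite('pics/w14c.png',cv2.resize(np.hstack([im2[200:300,220:350],im[200:300,220:350]]),None,fx=3,fy=3))
E
```

```text
12.9 [ 0.5795 -0.0281  0.0312] 70.45 q6 5.1 [ 0.42  2.28 11.95] 5.5267787137938154e-05
w13 760 [0.0591 0.066  0.0671 0.0677] [ 0.5805 -0.0182  0.065 ]
green [0.5358 0.0439 0.0508]
w14 598 [0.0585 0.0607 0.0614 0.0619] [ 0.5781 -0.0186  0.0607]
green [0.5359 0.0438 0.0508]
```

View pics/w14c.png

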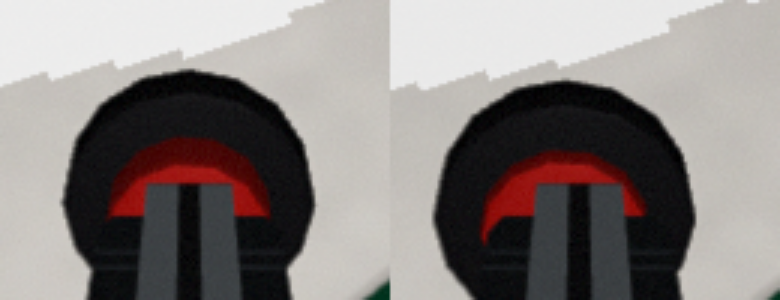

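The red top dropped about 6 mm and the force is 12 N, well above the 5 N spring, so the button is bottomed. I'll release straight up.

Emit:
{"method": "send_rows", "body": {"targets": [[0,0,-0.1,0,0,0,0],[0,0,-0.5,0,0,0,0],[0,0,-1.4,0,0,0,0],[0,0,-2.4,0,0,0,0],[0,0,-2.6,0,0,0,0]]}}

```text
time_s: 13.58
position: [0.5793, -0.0285, 0.1628]
tool_rot: [[0.335, 0.942, 0.005], [0.942, -0.335, -0.002], [0.0, 0.005, -1.0]]
ft_force: [-0.0, -0.5, -0.1]
grip_width: -0.0002
```

Emit:
{"method": "send_rows", "body": {"targets": [[-0.6,-0.9,-0.2,0,0,0,0],[-0.9,-1.7,-0.2,0,0,0,0],[-1.0,-1.9,-0.2,0,0,0,0],[-1.0,-1.9,-0.2,0,0,0,0]]}}

```text
time_s: 14.08
position: [0.4721, -0.0436, 0.1694]
tool_rot: [[0.335, 0.942, -0.0], [0.942, -0.335, 0.0], [-0.0, -0.0, -1.0]]
ft_force: [0.9, 0.1, 0.7]
grip_width: -0.0001
```

```bash
python3 snap.py w15; python3 m5.py w15; python3 - <<'E'
from h import *
z=np.load('pics/w15.npz'); im=z['im'];d=z['d']; c=cam('wrist',dict(tool_rot=z['R'],position=z['p']))
hsv=cv2.cvtColor(im,cv2.COLOR_RGB2HSV);H,S,V=[hsv[...,i].astype(int) for i in range(3)]
red=((H<5)|(H>175))&(S>130)&(V>180);X=pts(c,red,d);X=X[X[:,2]<.08];print('button',X.mean(0).round(4),np.percentile(X[:,2],[50,90]))
a,d=vision.get_image('scene'); b=np.load('pics/scene0.npz')['im']
save('s15',np.hstack([cv2.resize(x[170:270,220:380],None,fx=2.5,fy=4,interpolation=cv2.INTER_CUBIC) for x in (b,a)]))
df=np.abs(a.astype(int)-b).sum(2)[190:270,225:375]; print((df>120).sum())
E
```

```text
14.075 [ 0.4721 -0.0436  0.1694] 70.42 q6 -0.0 [0.9  0.15 0.67] -0.00011654386389135155
axis disc fit [0.5641 0.1313] 144 0.00057
green outer part ang mean 252.01 edges [248.02 255.83] 142 all [247.83 256.04]
pointer z 0.052 252.68 35
pointer z 0.056 252.38 41
pointer z 0.06 252.09 41
pointer pts z [0.05   0.0572 0.0614] 252.2275501371972
pin top r,ang (array([0.0753283]), array([252.32154723])) 283
button [ 0.5765 -0.0276  0.0676] [0.0675798 0.0685793]
185
```

View pics/w15.png

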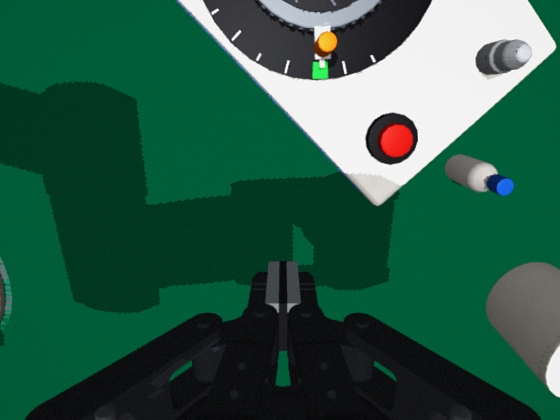

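View pics/s15.png

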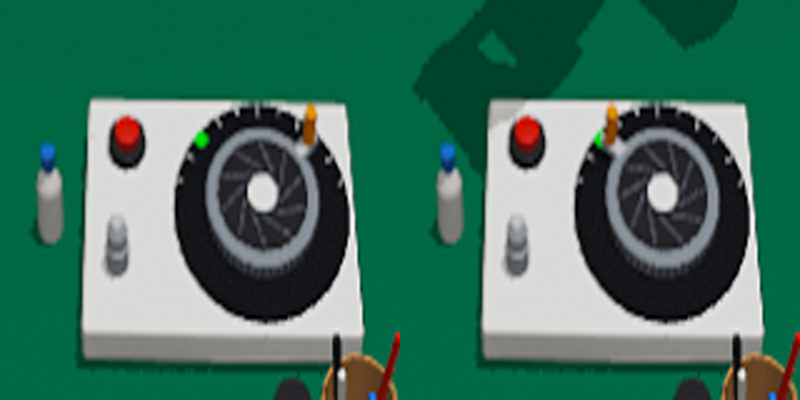

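The pointer sits on the mark (252.3° against 252.0°). The button is back up at z 0.0676, the same as before. Base, objective and dropper look unmoved, and the gripper is clear. I'm handing the job in.

```bash
python3 -c "
from rig import env
print(env.close_job())"
```

```text
the job is handed in; nothing more can be done
None
```

I pushed the lever about 94° anticlockwise with shut fingers, nudged it once more to centre the pointer on the green mark, then pressed the lamp button and released it. The job was handed in at about 14 s of the 48 s allowed, with the gripper clear of everything.

**Last checks, from the wrist camera:**
- **Pointer:** it stands at about 252.3° and the middle of the mark at 252.0°. That is roughly 0.5 mm apart, and the measurement itself is good to about 0.3°.
- **Button:** the top dropped about 6 mm under 12 N, well above its 5 N spring, so it was fully down. It came back to its starting height (67.6 mm as measured).
- **Surroundings:** the lamp base, objective and dropper look unchanged in the before and after pictures. I did not measure the items farther away again; no move went near them.
- **Forces:** readings stayed below about 2.5 N while pushing the lever and reached 12 N during the press.

**One disagreement:** the fingertips do not end at the reported tool point. The cameras put them about 36 mm behind it, while the press suggested nearer 30 mm. I worked from what the cameras showed and watched the forces.

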